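Spot-check a vial warmer with a contact thermometer

TASK

First fold the warmer's clear cover up until it stands upright, and leave it standing there. Then take the orange contact thermometer out of its stand and, holding it upright, touch its sprung tip to the centre of the red-ringed marked spot on the warmer's plate, pressing gently until the tip is pushed about half way in. Finish while still holding it there, leaving the vials, bottles and jar undisturbed.

Things in the scene. Friction and masses are not known exactly. Their poses are not given: they have to be found in the camera images.
- cover (a joint): the warmer's folding cover: clear panel in a dark teal frame, 160 mm from hinge to free edge, 220 mm wide, 8 mm thick, 0.2 kg. Its hinge is stiff (about 0.35 N m): it stays where it is left. Radians: 0 = flat shut over the warmer, 1.57 = upright, stop at 1.95 (leaning back). It starts half raised (0.7 to 1.05), free edge towards the robot; pushing that edge away from the robot with closed fingers folds it up (some 5 N)
- cover_hinge (a point): middle of the cover's hinge line, 85 mm above the table, at the warmer's far side. The point moves with the warmer; its y axis is the hinge line and turns with the warmer (the frame tilts with the cover)
- cover_edge (a point): middle of the cover's free edge (at mid thickness), 160 mm from the hinge line
- warmer: white vial warmer fixed to the table, 200 (x) x 240 (y) x 80 mm; origin centre of its underside, x axis from its front (display) to its hinge side. Hinge line 85 mm behind the origin along its x. The aluminium plate is 50 mm above the table, between 80 mm high side walls; the front is open. A row of wells 30 mm before the hinge line holds three loose vials
- spot (a point): centre of the top of the marked spot: fixed red disc 32 mm across and 3 mm thick with a white middle 20 mm across and a 6 mm red dot, on the warmer's plate; its top is 53 mm above the table. It lies 85 to 140 mm on the near side of the hinge line, hidden under the cover until that is raised
- pad: the red disc that carries the spot; origin centre of its underside, 3 mm below point spot
- stand: fixed grey block 60 x 60 x 75 mm high on a black foot, with an upright through hole of 18 mm in its middle that carries the thermometer; origin centre of underside. It stands left or right of the warmer
- probe: cordless contact thermometer, 0.1 kg, standing upright in the stand. Orange square handle 24 x 24 x 60 mm; origin is the centre of the handle's underside (rests on the stand's top, 75 mm above the table), z axis up along the handle, x and y square to its flats. Below the origin a 9 mm steel shaft 48 mm long, then the brass tip: 65 mm from origin to tip end. Grip the handle by two flats at mid height (30 mm above origin)
- probe_tip (a point): end of the sprung brass tip (8 mm across), on the thermometer's axis, 65 mm below the handle's underside when out
- plunger (a joint): how far the sprung tip is pushed in, m: 0 = out, 0.010 = fully in (hard stop). Spring: 0.8 N at the start of travel, 2.8 N half way, 4.8 N fully in
- flask: loose pale bottle with blue cap, 64 mm across, 130 mm high, on the other side of the warmer from the stand; origin centre of underside. Bystander
- amber1: loose amber bottle, 72 mm across, 180 mm high, back left. Bystander
- amber2: loose amber bottle, 72 mm across, 180 mm high, back left. Bystander
- jar: loose white jar, 56 mm across, 70 mm high, back right. Bystander
- vial0: loose glass vial with blue cap, 12 mm across, 32 mm high, in a well of the warmer, rising 17 mm above the plate; origin centre of underside. Bystander
- vial1: as vial0
- vial2: as vial0
Mind the look-alikes: they are no part of the job. What is meant by the stand is not green or pink, and is the smaller of those in its own colour.

How it is judged:
By the outcome, as a careful person would: the job done as asked, in the order asked, and still so for the second after the job is handed in, while the arm keeps its last pose, push and grip.
It also fails if it takes over 58 s, if anything falls off the work surface, if the arm or the gripper's body presses on something with over 40 N, if the wrist force passes 120 N, or if a joint passes its speed limit or range.

ROBOT

A 6-joint arm with a two-finger parallel gripper is mounted at the origin on the work surface. World frame = base frame: x ahead of the robot, y to its left, z up, the work surface at z = 0. Lengths are in m, angles in rad, forces in N, time in s.
With the tool pointing down it reaches from about 0.425 to 0.95 m from the base axis. Payload 3.5 kg.
Tool frame: the origin (TCP) lies at the very end of the fingers, on their centre line; the grasp point (between the pads) lies 19 mm behind it (env.tcp_to_grasp is the distance from the TCP to the grasp point, in m); z points along the fingers, y is the direction in which the jaws open and shut (so a half turn about z gives the same grasp; the last joint's range is limited). The gripper opens to 85 mm and grips with 20 to 120 N. Pads are 22 mm wide; open, the fingers measure 114 mm over their backs; the gripper's body (76 mm by 85 mm) begins 54 mm behind the grasp point. The pads swing forward as they close: fully open they stand 13 mm farther back than shut.
Start: joints at [1.15, 0.286, 1.577, -0, 1.279, -0.15], TCP at [0.181, 0.65, 0.205] pointing down, gripper open.
Joint ranges: [-2.77, 2.77], [-0.9, 2.22], [0.21, 2.48], [-1.53, 4.67], [0.24, 2.81], [-2.84, 2.84]. Speed limits (rad/s): [2.79, 2.79, 3.14, 3.14, 3.14, 3.14].

INTERFACE

Orientations are given as a 3x3 rotation matrix whose columns are the frame's x, y, z axes.
In Python, from workcell import env gives the robot as it stands. Calls block until the motion is done:
- env.movep(position, orientation): joint-space move of the TCP to a pose.
- env.move_linear(position, vel=0.15, attitude=None): straight line of the TCP; attitude=None keeps the orientation; vel is the mean speed in m/s.
- env.move_j(angles): joint-space move.
- env.gripper_to(opening, newtons=None): finger opening in m; newtons is the grip in N (None keeps the last); returns when the fingers have stopped.
- env.sleep(seconds).
- env.solve_ik(position, orientation): joint angles nearest the present ones, or None.
- env.sense(): the state.
- env.grab_frame(name): name is "side" or "top" or "wrist"; returns a dict with "frame" (420x560x3 uint8, red, green, blue), "range_z" (420x560 float32, m along the optical axis (not along the pixel's ray), 0 where there is no reading), "intrinsics" (3x3 intrinsics, pixels), "dist_coeffs" ([k1, k2, p1, p2, k3] as OpenCV has them; the pictures are not rectified), "rvec" (rotation vector, rad) and "tvec" (3), from world to camera coordinates, as OpenCV has them; the wrist camera has in their place "hand_eye" (4x4, takes a point from camera to tool coordinates, whose origin is the TCP and whose axes are the flange's). Camera axes: x right, y down, z forward; pixel columns grow to the right and rows downward; lengths in m; the calibration is good to about 2 mm. A picture is of the moment at which its call begins: read the wrist's pose just before it.
A pose or a line that the arm cannot do raises env.MotionError and nothing moves.
- env.job_done(): hands the job in, once; it reports no verdict.
The state is a dict: "clock": time; "joints": joint angles; "joint_vel": joint speeds; "joint_torque": joint torques, N m; "ee_pos": TCP position; "tool_rot": TCP orientation; "ft_force": force on the tool from outside, world axes, zero at the start; "wrist_torque": the same for the moment, N m; "gripper_width": finger opening in m.
Only numpy, scipy, OpenCV 4.12 (cv2) and the standard library are available. Lean on these libraries where they do the work, as an engineer would, in place of code of your own. Each camera call takes 0.05 s, during which the arm holds its last target.

## Working session

There is one attempt and no reset: what is moved stays moved. The work goes in short steps, each a Python script; the robot and the scene stay as the last script left them, time stands still between calls to the robot, and variables do not carry over. Pictures are saved under pics/ and viewed, and the job is handed in when it is done.

```bash
ls; mkdir -p pics
cat > h.py <<'E'
import numpy as np, cv2
from workcell import env
def grab(n):
    s=env.sense(); f=env.grab_frame(n); f['s']=s; return f
def save(f,name,crop=None,k=1):
    im=f['frame']
    if crop: r0,r1,c0,c1=crop; im=im[r0:r1,c0:c1]
    if k!=1: im=cv2.resize(im,None,fx=k,fy=k,interpolation=cv2.INTER_CUBIC)
    cv2.imwrite('pics/'+name,cv2.cvtColor(im,cv2.COLOR_RGB2BGR))
def w2c(f):
    if 'rvec' in f:
        R=cv2.Rodrigues(np.array(f['rvec'],float))[0]; t=np.array(f['tvec'],float).ravel()
        return R,t
    H=np.array(f['hand_eye']); T=np.eye(4); T[:3,:3]=f['s']['tool_rot']; T[:3,3]=f['s']['ee_pos']
    M=np.linalg.inv(T@H); return M[:3,:3],M[:3,3]
def ray(f,u,v):
    p=cv2.undistortPoints(np.array([[[u,v]]],float),np.array(f['intrinsics'],float),np.array(f['dist_coeffs'],float))[0,0]
    R,t=w2c(f); return -R.T@t, R.T@np.array([p[0],p[1],1.])
def onz(f,u,v,z):
    o,d=ray(f,u,v); return o+d*(z-o[2])/d[2]
def dep(f,u,v):
    o,d=ray(f,u,v); return o+d*f['range_z'][int(round(v)),int(round(u))]
def proj(f,P):
    R,t=w2c(f); return cv2.projectPoints(np.atleast_2d(np.array(P,float)),cv2.Rodrigues(R)[0],t,np.array(f['intrinsics'],float),np.array(f['dist_coeffs'],float))[0][:,0]
E
python3 - <<'E'
from h import *
import pickle
for n in ['side','top','wrist']:
    f=grab(n); save(f,n+'0.png'); pickle.dump(f,open(n+'0.pkl','wb'))
    R,t=w2c(f); print(n,-R.T@t,R[2])
s=env.sense();print(s)
E
```

```text
pics
side [-0.20360944 -0.98012805  0.87172468] [ 0.47747281  0.68924156 -0.54494567]
top [0.3801156  0.0147885  1.27635563] [ 0.07507481  0.00143856 -0.99717687]
wrist [0.10774164 0.67077997 0.37338052] [ 0.28591493 -0.08177345 -0.95475953]
{'clock': 0.15, 'joints': array([ 1.15001435e+00,  2.86974661e-01,  1.57784876e+00, -6.26567098e-06,
        1.27861487e+00, -1.50019050e-01]), 'joint_vel': array([ 0.00309559, -0.00276645, -0.00465867,  0.00024345,  0.00132671,
        0.00068928]), 'joint_torque': array([ 1.07800803e-03, -4.06601036e+01, -2.93143094e+01, -1.42836225e-04,
        3.94306073e-03, -8.48084909e-06]), 'ee_pos': array([0.18029192, 0.64988996, 0.2041523 ]), 'tool_rot': array([[-9.63567503e-01,  2.67464215e-01, -7.48416879e-04],
       [ 2.67465126e-01,  9.63566064e-01, -1.68708871e-03],
       [ 2.69913249e-04, -1.82579927e-03, -9.99998297e-01]]), 'ft_force': array([ 0.13836183, -0.84219672,  0.65451945]), 'wrist_torque': array([-0.05590464,  0.04089906,  0.00474358]), 'gripper_width': 0.08550720063337192}
```

View pics/top0.png

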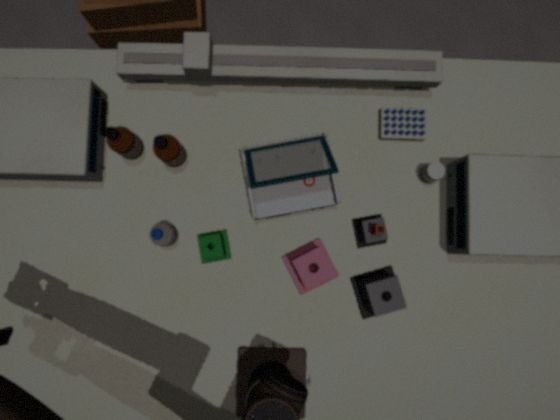

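View pics/side0.png

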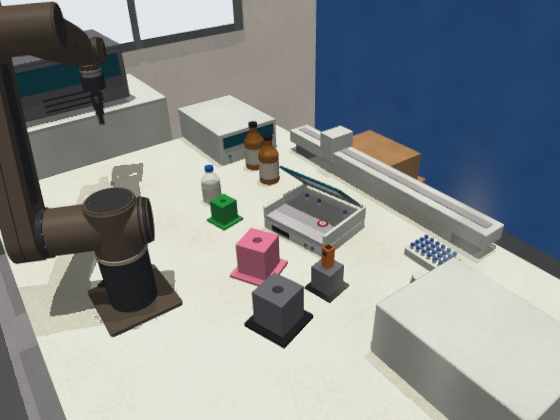

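View pics/wrist0.png

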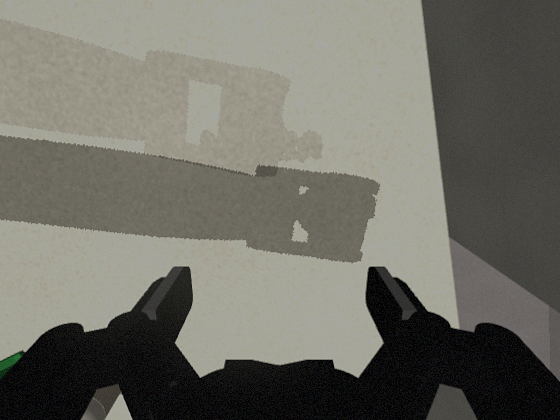

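Possible stands in the top view are green (213,245), pink (311,267), large grey (380,292) and small grey with the orange handle (372,230). The small grey one fits the description. I'll check it in close crops.

Run:
```python
from h import *
import pickle
f=pickle.load(open('top0.pkl','rb')); 
im=f['frame'].astype(float); f['frame']=np.clip(im*2,0,255).astype(np.uint8)
save(f,'top0c.png',(120,270,230,410),4.4)
g=pickle.load(open('side0.pkl','rb')); save(g,'side0c.png',(150,310,240,400),5)
```

```text
(no output)
```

View pics/top0c.png

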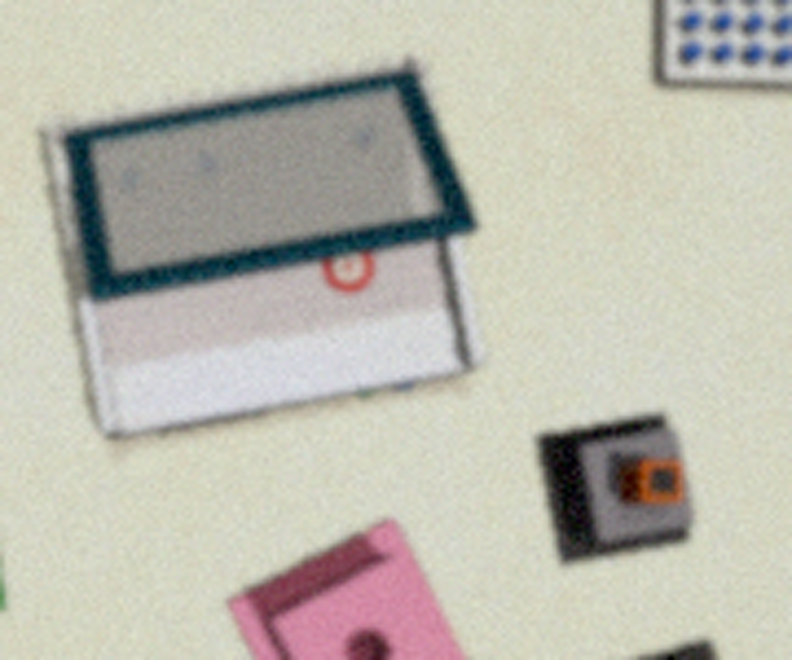

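View pics/side0c.png

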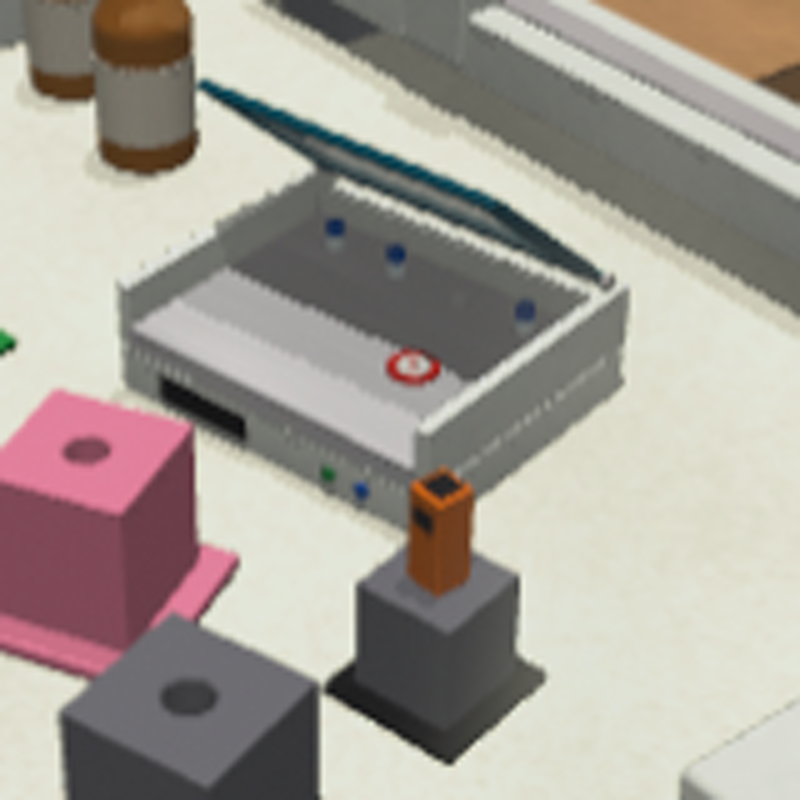

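Confirmed: the orange thermometer stands in the small grey stand, with its top at about (380,229) in the top view and (328,247) in the side view. The spot is visible in the side view at about (322.5,223). Next I'll compute positions.

Run:
```python
from h import *
import pickle
f=pickle.load(open('top0.pkl','rb')); g=pickle.load(open('side0.pkl','rb'))
T=lambda x,y:((x+.5)/4.4-.5+230,(y+.5)/4.4-.5+120)
S=lambda x,y:((x+.5)/5-.5+240,(y+.5)/5-.5+150)
print('probe top',onz(f,*T(661,481),.135),'side',onz(g,*S(442,486),.135))
print('probe corners',[onz(f,*T(*p),.135)[:2].round(4) for p in [(643,464),(680,460),(683,498),(646,503)]])
print('spot side',onz(g,*S(413,367),.053),'top',onz(f,*T(349,268),.053))
for n,p in dict(nl=(100,297),nr=(473,229),fl=(65,133),fr=(410,72)).items():
    print(n,'z085',onz(f,*T(*p),.085).round(3),'depth',dep(f,*T(*p)).round(3))
for n,p in dict(l=(110,435),r=(480,362)).items(): print('front',n,onz(f,*T(*p),.08 if n=='x' else .05).round(3),onz(f,*T(*p),.08).round(3))
# cover mid edge depth
for p in [(287,263),(150,280),(400,237)]: print('edge',dep(f,*T(*p)).round(4))
print('side edge corners', dep(g,*S(203,86)).round(3),dep(g,*S(500,205)).round(3))
# teal pixels point cloud
im=f['frame'].astype(int); m=np.zeros(im.shape[:2],bool)
sub=(im[...,2]>im[...,0]*1.8+8)&(im[...,1]>im[...,0]*1.5+5)
sub[:130]=0;sub[195:]=0;sub[:,:240]=0;sub[:,345:]=0
v,u=np.nonzero(sub);P=np.array([dep(f,a,b) for a,b in zip(u,v) if f['range_z'][b,a]>0])
print(len(P)); 
c=np.median(P,0);P=P[np.abs(P[:,2]-.15)<.1]
for _ in range(5):
    c=P.mean(0);n=np.linalg.svd(P-c)[2][2];d=np.abs((P-c)@n);P=P[d<max(.004,2*d.std())]
n*=np.sign(n[2]);print(len(P),c,n,'angle',np.arccos(n[2]),'yaw',np.arctan2(n[1],n[0]),P[:,2].min(),P[:,2].max())
np.save('cov.npy',P)
```

```text
probe top [ 0.4310267  -0.26639434  0.135     ] side [ 0.42939677 -0.26834317  0.135     ]
probe corners [array([ 0.4407, -0.2558]), array([ 0.4435, -0.2774]), array([ 0.4215, -0.2793]), array([ 0.418 , -0.2577])]
spot side [ 0.56071192 -0.09088424  0.053     ] top [ 0.56336224 -0.08936298  0.053     ]
nl z085 [0.537 0.065 0.085] depth [0.523 0.06  0.193]
nr z085 [ 0.585 -0.162  0.085] depth [ 0.566 -0.146  0.195]
fl z085 [0.638 0.089 0.085] depth [0.637 0.089 0.09 ]
fr z085 [ 0.681 -0.122  0.085] depth [ 0.679 -0.121  0.094]
front l [0.455 0.058 0.05 ] [0.453 0.057 0.08 ]
front r [ 0.507 -0.173  0.05 ] [ 0.503 -0.168  0.08 ]
edge [ 0.544  -0.0429  0.1946]
edge [0.5326 0.0329 0.1945]
edge [ 0.5601 -0.1052  0.1957]
side edge corners [0.519 0.06  0.192] [ 0.57  -0.149  0.189]
495
493 [ 0.57886412 -0.03198708  0.165644  ] [0.65678131 0.13977394 0.74101387] angle 0.7362173419850123 yaw 0.2096882537008591 0.08988181979656251 0.1998072988910966
```

```bash
cat >> h.py <<'E'
YAW=0.207; XW=np.array([np.cos(YAW),np.sin(YAW),0]); HG=np.array([.658,-.016,.085])
def rot(a): # tool down, tool x at world angle a
    x=np.array([np.cos(a),np.sin(a),0]); z=np.array([0,0,-1.]); return np.column_stack([x,np.cross(z,x),z])
def cover(n='top',name=None):
    f=grab(n); im=f['frame'].astype(int)
    m=(im[...,2]>im[...,0]*1.8+8)&(im[...,1]>im[...,0]*1.5+5)&(f['range_z']>0)
    v,u=np.nonzero(m); P=np.array([dep(f,a,b) for a,b in zip(u,v)])
    L=(P-HG)@XW; M=(P-HG)@np.array([-XW[1],XW[0],0])
    k=(np.abs(M)<.12)&(L>-.17)&(L<.08)&(P[:,2]>.075)&(P[:,2]<.27)
    L=L[k];Z=P[k,2]
    if name: save(f,name)
    return f,L,Z,M[k]
def pushpose(th,off=.011,dz=.025):
    x=-.160*np.cos(th)-.004*np.sin(th)-off; z=.085+.160*np.sin(th)-.004*np.cos(th)-dz
    return HG+XW*x+np.array([0,0,z-.085])
E
python3 - <<'E'
from h import *
s=env.sense(); p=s['ee_pos']; R=rot(np.pi+YAW)
env.gripper_to(0.0,30)
env.move_linear(p+[0,0,.12],vel=.25)
a=pushpose(.736); a=a-XW*.04
env.movep(a+[0,0,.10],R)
env.move_linear(a,vel=.2)
s=env.sense(); print(s['clock'],s['ee_pos'],s['ft_force'],s['gripper_width'],s['joints'])
f=grab('side'); save(f,'side1.png',(100,310,220,400),3)
E
```

```text
4.9 [ 0.49010648 -0.05140873  0.16539393] [-0.54145507 -0.15173391  1.02527571] 0.00014142383358293787 [-3.10741004e-01 -8.53791772e-02  2.05420599e+00  4.10315946e-05
  1.17142567e+00 -2.08894333e+00]
```

View pics/side1.png

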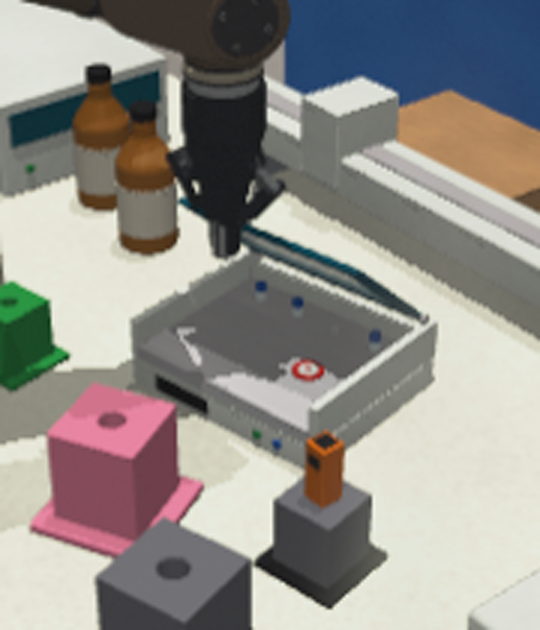

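The closed fingers (about (225,245) in the crop) sit just on the near side of the cover's free edge. Now I'll push.

Run:
```python
from h import *
for th in [.75,.9,1.05,1.2,1.35,1.45]:
    env.move_linear(pushpose(th),vel=.1)
    s=env.sense(); print(round(s['clock'],2),s['ee_pos'].round(4),(s['ft_force']@XW).round(2),s['ft_force'].round(1))
f,L,Z,M=cover('top','top2.png')
print(len(L),np.polyfit(L,Z,1) if len(L)>5 else '',L.min(),L.max(),Z.min(),Z.max())
g,L,Z,M=cover('side'); print(len(L),L.min(),L.max(),Z.min(),Z.max(), np.arctan2(*(lambda v:(v[1],v[0]))(np.linalg.svd(np.c_[L-L.mean(),Z-Z.mean()])[2][0])))
save(g,'side2.png',(100,310,220,400),3)
```

```text
5.52 [ 0.5301 -0.0429  0.1664] -0.44 [-0.6  0.6  0.5]
5.91 [ 0.5468 -0.0394  0.1832] -0.28 [-0.1 -0.7  0.6]
6.3 [ 0.5656 -0.0353  0.1965] 0.75 [ 0.8 -0.  -1.1]
6.69 [ 0.5865 -0.0309  0.2073] -0.37 [-0.3 -0.2 -0.2]
7.08 [ 0.6087 -0.0263  0.2149] 0.13 [ 0.3 -0.6 -0.4]
7.39 [ 0.6241 -0.0231  0.2181] -0.19 [-0.2  0.   0.3]
187 [-0.91038853  0.09255974] -0.11642343927690264 0.00011747810401523185 0.09154559911596838 0.19992116015597272
110 -0.1251216579149358 -0.11285917053568259 0.1858888436352737 0.19693259532004448 2.6185785870753566
```

View pics/side2.png

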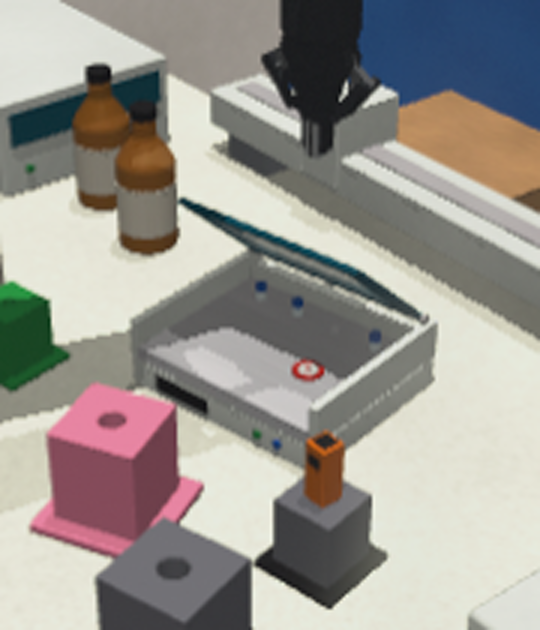

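The cover didn't move, and the fingers met no force. I'll check where the fingertip really is.

Run:
```python
from h import *
s=env.sense(); 
g=grab('side'); p=proj(g,[s['ee_pos'],s['ee_pos']+[0,0,.05]]);print(p, (p-[220,100])*3)
t=grab('top'); q=proj(t,[s['ee_pos']]);print(q)
u,v=p[0]; print(g['range_z'][int(v)-4:int(v)+5,int(u)], (w2c(g)[0]@s['ee_pos']+w2c(g)[1])[2], s['ee_pos'])
im=t['frame'].astype(float); t['frame']=np.clip(im*2,0,255).astype(np.uint8)
save(t,'top3.png',(100,270,230,410),4)
save(g,'side3.png',(60,250,250,400),4)
```

```text
[[325.19524971 159.06806945]
 [325.62849823 143.63794533]] [[315.58574913 177.20420835]
 [316.88549469 130.913836  ]]
[[287.859788   144.85673205]]
[1.7632512 1.7662019 1.7675391 1.7679789 1.7796389 1.7770988 1.8733853
 1.8670017 1.8532622] 1.4109822140516768 [ 0.62380458 -0.02305626  0.21796985]
```

View pics/top3.png

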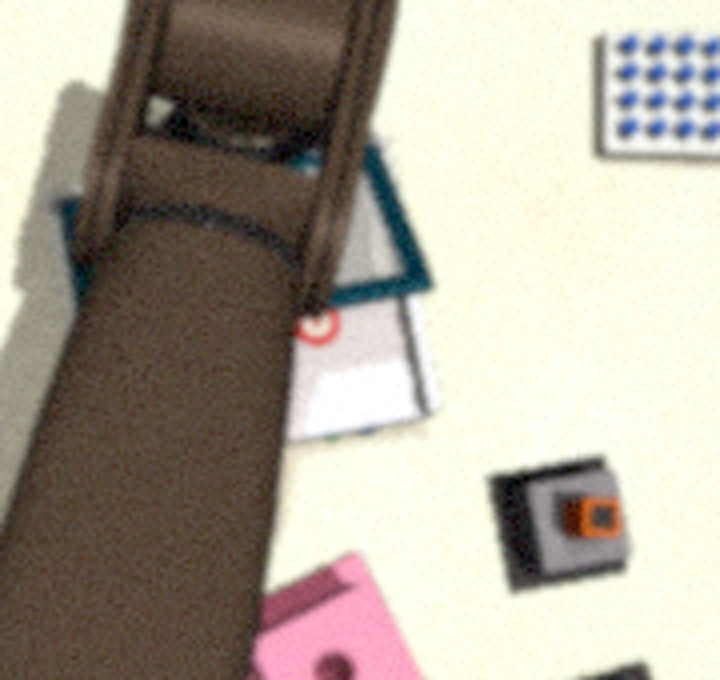

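View pics/side3.png

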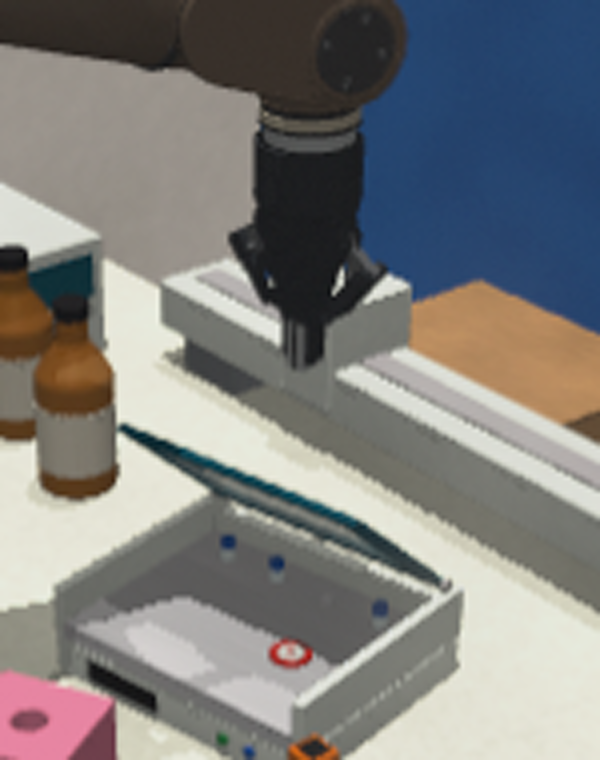

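Run:
```python
from h import *
s=env.sense(); g=grab('side')
print(s['ee_pos'],s['gripper_width'])
for v in range(120,160,3): print(v,[dep(g,u,v).round(3).tolist() for u in (322,325,328)])
```

```text
[ 0.62390306 -0.02307328  0.21813273] -4.051860736074974e-05
120 [[0.61, -0.021, 0.344], [0.607, -0.037, 0.35], [0.614, -0.042, 0.35]]
123 [[0.613, -0.018, 0.333], [0.604, -0.041, 0.343], [0.612, -0.045, 0.343]]
126 [[0.613, -0.018, 0.324], [0.611, -0.033, 0.33], [0.613, -0.044, 0.333]]
129 [[0.612, -0.019, 0.316], [0.611, -0.033, 0.321], [0.617, -0.039, 0.321]]
132 [[0.61, -0.022, 0.308], [0.608, -0.037, 0.314], [0.615, -0.042, 0.314]]
135 [[0.611, -0.021, 0.298], [0.612, -0.033, 0.302], [0.617, -0.04, 0.303]]
138 [[0.61, -0.023, 0.29], [0.613, -0.032, 0.292], [-0.204, -0.98, 0.872]]
141 [[0.613, -0.02, 0.278], [0.612, -0.033, 0.284], [0.616, -0.042, 0.286]]
144 [[0.612, -0.02, 0.269], [0.614, -0.032, 0.273], [0.622, -0.035, 0.272]]
147 [[0.611, -0.022, 0.26], [0.613, -0.033, 0.264], [0.621, -0.037, 0.263]]
150 [[0.613, -0.021, 0.25], [0.615, -0.031, 0.253], [0.621, -0.038, 0.254]]
153 [[0.835, 0.24, 0.069], [0.831, 0.219, 0.078], [0.833, 0.204, 0.084]]
156 [[0.835, 0.24, 0.056], [0.836, 0.224, 0.062], [0.834, 0.205, 0.071]]
159 [[0.846, 0.252, 0.035], [0.832, 0.218, 0.054], [0.833, 0.203, 0.059]]
```

The finger end is really about 25 mm higher than the reported TCP (depth puts it at z≈0.245 against 0.218 reported, with xy agreeing). I'll redo the push with that correction.

Run:
```python
from h import *
print(env.tcp_to_grasp)
p=env.sense()['ee_pos']
a=pushpose(.736,dz=.05)-XW*.04
env.move_linear(np.array([a[0],a[1],p[2]+.01]),vel=.25)
env.move_linear(a,vel=.2)
s=env.sense(); g=grab('side'); save(g,'side4.png',(60,250,250,400),4)
u,v=proj(g,[s['ee_pos']])[0]; print(u,v)
for v in range(int(v)-24,int(v)+2,3): print(v,dep(g,u,v).round(3))
for th in [.75,.9,1.05]:
    env.move_linear(pushpose(th,dz=.05),vel=.1)
    s=env.sense(); print(round(s['clock'],2),s['ee_pos'].round(4),(s['ft_force']@XW).round(2),s['ft_force'].round(1))
g,L,Z,M=cover('side'); print(len(L),L.min(),L.max(),Z.min(),Z.max())
save(g,'side5.png',(60,250,250,400),4)
```

```text
0.0187
295.0240528839916 200.4427316338572
176 [ 0.477 -0.071  0.233]
179 [ 0.48  -0.066  0.22 ]
182 [ 0.48  -0.066  0.211]
185 [ 0.483 -0.061  0.198]
188 [ 0.484 -0.061  0.188]
191 [ 0.487 -0.056  0.175]
194 [ 0.488 -0.055  0.164]
197 [0.589 0.081 0.049]
200 [0.58  0.069 0.047]
9.55 [ 0.5293 -0.0436  0.1429] -7.76 [-7.6 -1.7  6.6]
9.94 [ 0.5479 -0.0395  0.159 ] -0.16 [-0.2  0.2  0.9]
10.33 [ 0.5664 -0.0351  0.1715] 0.99 [0.8 1.  0.6]
208 -0.10709155075412644 -0.009517373800495646 0.0925179927523676 0.24146366524548357
```

View pics/side5.png

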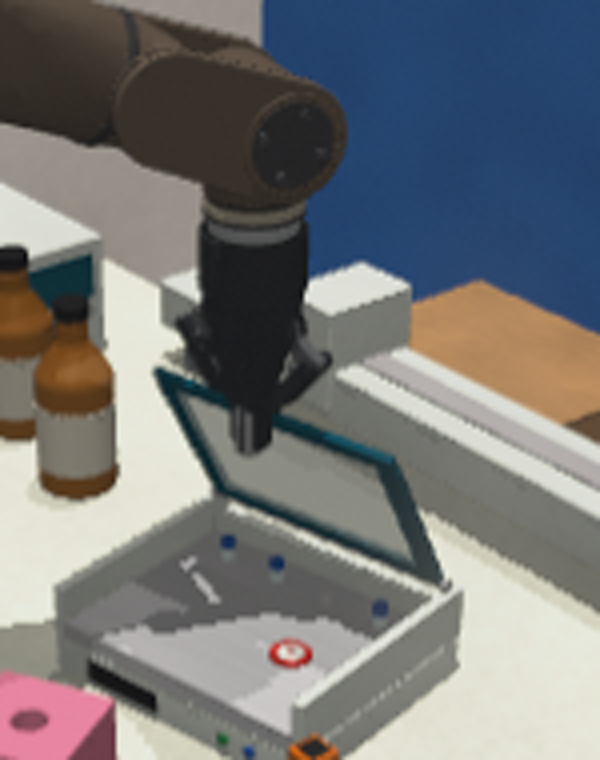

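The cover is going up; its near face shows and it's at roughly 1.2 rad. I'll go on in small steps, measuring the angle each time.

```bash
cat >> h.py <<'E'
def ang(n='side',name=None):
    f,L,Z,M=cover(n,name)
    best=(0,)
    for th in np.arange(.5,1.96,.005):
        for off in np.arange(-.008,.0081,.002):
            d=np.abs(-(L)*np.sin(th)-(Z-.085)*np.cos(th)-off)  # signed dist from plane through hinge
            k=np.sum(d<.003)
            if k>best[0]: best=(k,round(th,3),round(off,3))
    # refine
    k,th,off=best; d=np.abs(-L*np.sin(th)-(Z-.085)*np.cos(th)-off); i=d<.005
    A=np.c_[L[i],Z[i]];A=A-A.mean(0);v=np.linalg.svd(A,full_matrices=False)[2][0]; v*=np.sign(v[1])
    return best,len(L),'pca',np.arctan2(v[1],-v[0]).round(3),'zmax',Z[i].max().round(3),f
E
python3 - <<'E'
from h import *
print(ang()[:-1],ang('top')[:-1])
for th in [1.15,1.25,1.35]:
    env.move_linear(pushpose(th,dz=.05),vel=.06)
    s=env.sense(); print(th,round(s['clock'],2),(s['ft_force']@XW).round(2),ang()[:-1])
g=ang('side')[-1]; save(g,'side6.png',(60,250,250,400),4)
E
```

```text
((np.int64(166), np.float64(1.08), np.float64(0.006)), 205, 'pca', np.float64(1.086), 'zmax', np.float64(0.227)) ((np.int64(83), np.float64(1.06), np.float64(-0.004)), 83, 'pca', np.float64(1.055), 'zmax', np.float64(0.231))
1.15 10.9 -0.12 ((np.int64(202), np.float64(1.17), np.float64(0.006)), 255, 'pca', np.float64(1.178), 'zmax', np.float64(0.234))
1.25 11.37 0.13 ((np.int64(225), np.float64(1.28), np.float64(0.008)), 286, 'pca', np.float64(1.278), 'zmax', np.float64(0.239))
1.35 11.83 1.17 ((np.int64(251), np.float64(1.365), np.float64(0.006)), 305, 'pca', np.float64(1.368), 'zmax', np.float64(0.244))
```

View pics/side6.png

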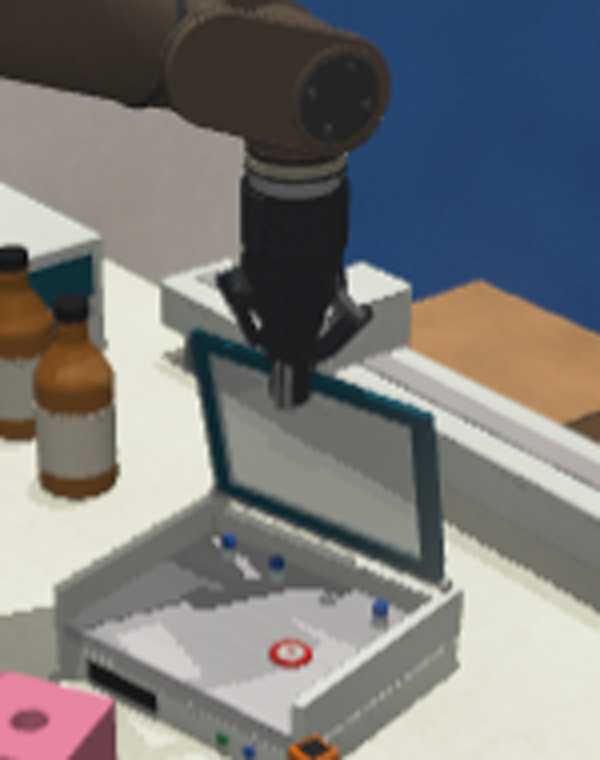

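Run:
```python
from h import *
for th in [1.45,1.53]:
    env.move_linear(pushpose(th,dz=.05),vel=.06)
    s=env.sense(); r=ang(); print(th,round(s['clock'],2),(s['ft_force']@XW).round(2),r[:-1])
p=s['ee_pos']; env.move_linear(p-XW*.06,vel=.2)
print(ang()[:-1],ang('top','top7.png')[:-1]); r=ang()
save(r[-1],'side7.png',(60,250,250,400),4)
```

```text
1.45 12.35 -0.36 ((np.int64(264), np.float64(1.47), np.float64(0.006)), 329, 'pca', np.float64(1.473), 'zmax', np.float64(0.245))
1.53 12.77 -0.48 ((np.int64(262), np.float64(1.54), np.float64(0.006)), 327, 'pca', np.float64(1.548), 'zmax', np.float64(0.247))
((np.int64(198), np.float64(1.55), np.float64(0.006)), 259, 'pca', np.float64(1.552), 'zmax', np.float64(0.246)) ((np.int64(49), np.float64(1.54), np.float64(0.002)), 49, 'pca', np.float64(1.555), 'zmax', np.float64(0.251))
```

View pics/side7.png

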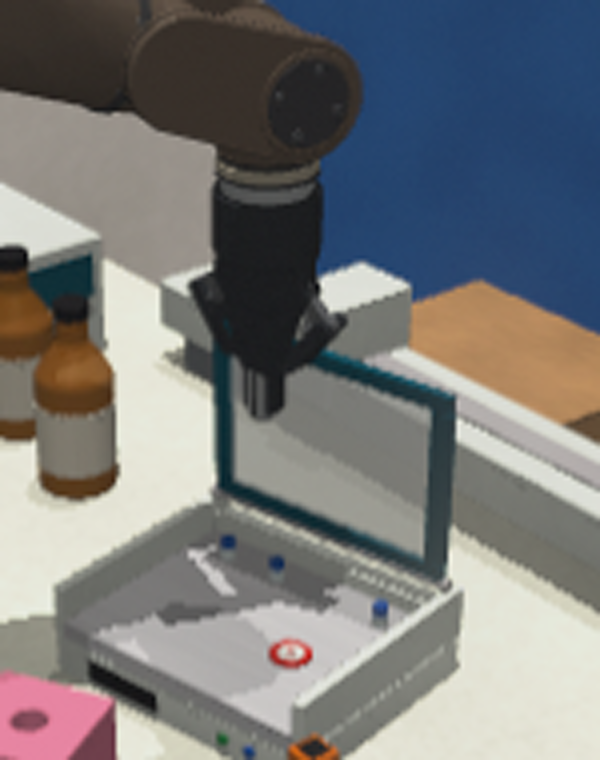

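The cover stands at about 1.55 rad and holds there with the fingers away. Next I'll look at the spot and the thermometer with the wrist camera.

Run:
```python
from h import *
import pickle
R=rot(np.pi+.11)
env.move_linear([.55,-.09,.24],vel=.25,attitude=R)
env.gripper_to(.085)
f=grab('wrist'); save(f,'w8.png',k=1.4); pickle.dump(f,open('w8.pkl','wb')); print(f['s']['ee_pos'],f['s']['clock'], proj(f,[[.562,-.09,.053]]))
env.movep([.43,-.267,.24],R)
f=grab('wrist'); save(f,'w9.png',k=1.4); pickle.dump(f,open('w9.pkl','wb')); print(f['s']['ee_pos'],f['s']['clock'], proj(f,[[.430,-.2675,.135]]))
g=grab('side'); save(g,'side9.png',(110,320,240,420),3.3);pickle.dump(g,open('s9.pkl','wb'))
t=grab('top');pickle.dump(t,open('t9.pkl','wb'))
```

```text
[ 0.5500148  -0.09001321  0.24005298] 14.6667 [[277.52672684 194.22807212]]
[ 0.43039166 -0.26661806  0.24011752] 15.5833 [[277.64036257 202.02973811]]
```

View pics/w8.png

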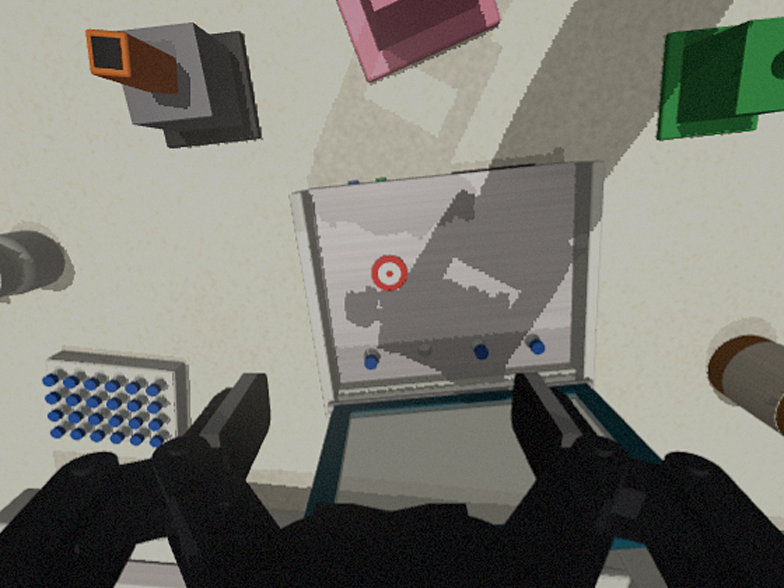

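View pics/w9.png

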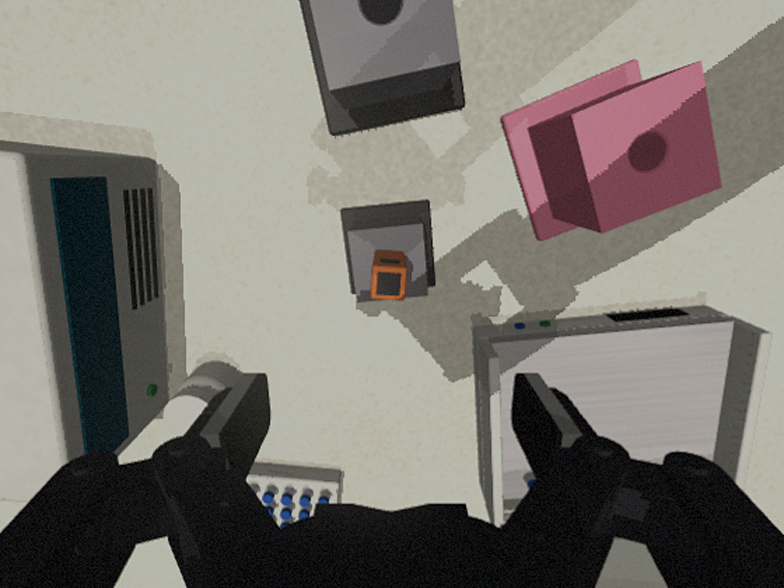

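View pics/side9.png

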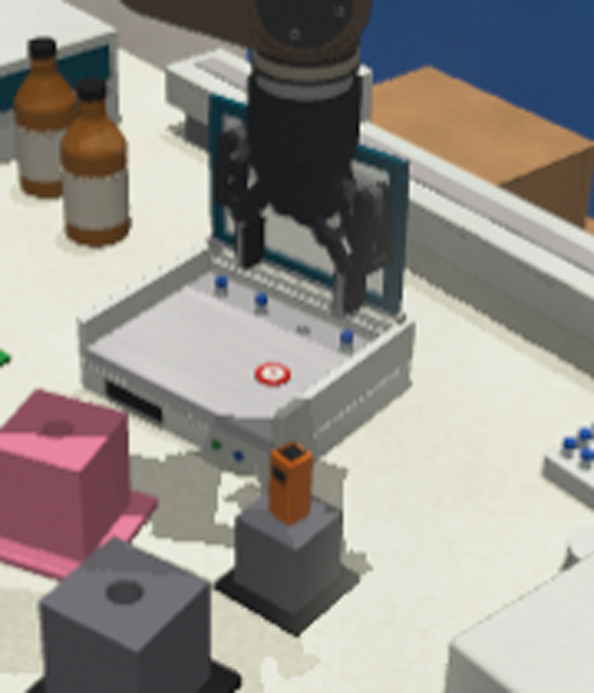

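In the wrist images the spot is at (277.7,194.8), predicted (277.5,194.2). The handle top is at (278.4,200.5), predicted (277.6,202). All three views agree. Before the grasp I'll check the finger tips in the tool frame and the handle's yaw.

Run:
```python
from h import *
import pickle
f=pickle.load(open('w9.pkl','rb')); g=pickle.load(open('s9.pkl','rb'));w8=pickle.load(open('w8.pkl','rb'))
print('spot wrist',onz(w8,389/1.4,273/1.4,.053))
Rt=f['s']['tool_rot'];p=f['s']['ee_pos']
for (u,v) in [(265,380),(262,400),(255,420),(516,380),(520,400),(525,420)]:
    u/=1.4;v/=1.4; print((u,v),(Rt.T@(dep(f,u,v)-p)).round(4), f['range_z'][int(v),int(u)])
# side view finger tips
for (x,y) in [(243,262),(246,266),(343,305),(347,310)]:
    u,v=x/3.3+240,y/3.3+110; print('side tool',(Rt.T@(dep(g,u,v)-p)).round(4))
# orange mask top: points with z>.128
im=f['frame'].astype(int); m=(im[...,0]>im[...,2]*2+20)
m[:150]=0;m[230:]=0;m[:,:240]=0;m[:,310:]=0
v,u=np.nonzero(m);P=np.array([dep(f,a,b) for a,b in zip(u,v)]);print('z',np.percentile(P[:,2],[5,50,90,99]))
Q=P[P[:,2]>.127];print(len(Q),Q.mean(0),cv2.minAreaRect((Q[:,:2]*1000).astype(np.float32)))
save(f,'w9c.png',(135,225,235,325),7)
```

```text
spot wrist [ 0.56292235 -0.0894926   0.053     ]
(189.2857142857143, 271.42857142857144) [ 0.0065 -0.0424 -0.0418] 0.14231302
(187.14285714285717, 285.7142857142857) [ 0.0011 -0.0428 -0.0457] 0.13824272
(182.14285714285717, 300.0) [-0.0006 -0.0425 -0.0548] 0.13203464
(368.5714285714286, 271.42857142857144) [ 0.007   0.0425 -0.0429] 0.14316548
(371.42857142857144, 285.7142857142857) [ 0.0029  0.0425 -0.0488] 0.13800274
(375.0, 300.0) [-0.0008  0.0427 -0.0546] 0.132243
side tool [ 0.0093  0.0435 -0.0455]
side tool [ 0.0059  0.0437 -0.0407]
side tool [ 0.0092 -0.0516 -0.0524]
side tool [ 0.0074 -0.0539 -0.0486]
z [0.09677065 0.13516432 0.13618312 0.13724282]
315 [ 0.42767187 -0.26804114  0.13691904] ((398.44952392578125, -269.23748779296875), (86.64350891113281, 23.22554588317871), 2.2482781410217285)
```

View pics/w9c.png

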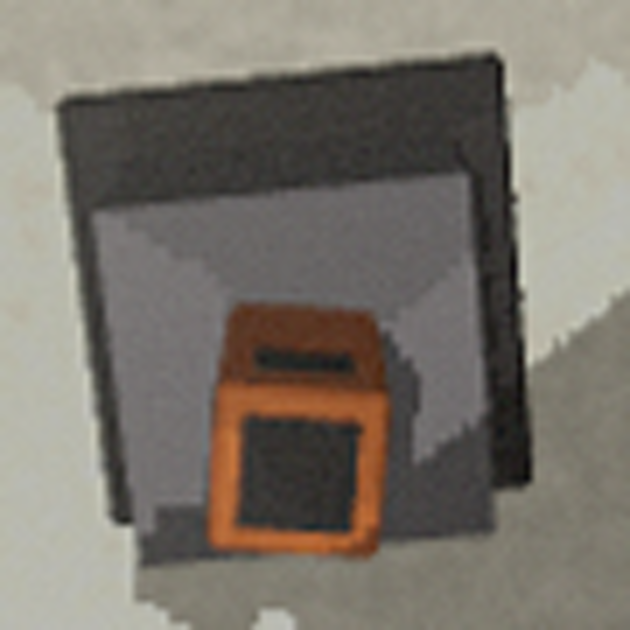

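Run:
```python
from h import *
import pickle
f=pickle.load(open('w9.pkl','rb')); t=pickle.load(open('t9.pkl','rb'))
C=np.array([onz(f,(x+.5)/7-.5+235,(y+.5)/7-.5+135,.135)[:2] for x,y in [(219,381),(390,386),(375,556),(207,548)]])
print(C,C.mean(0))
for i in range(4):
    d=C[(i+1)%4]-C[i]; print(np.hypot(*d).round(4),np.degrees(np.arctan2(d[1],d[0])).round(1))
S=np.array([onz(f,(x+.5)/7-.5+235,(y+.5)/7-.5+135,.075)[:2] for x,y in [(95,210),(470,175),(493,530),(138,563)]])
print('stand',S,S.mean(0))
for i in range(4):
    d=S[(i+1)%4]-S[i]; print(np.hypot(*d).round(4),np.degrees(np.arctan2(d[1],d[0])).round(1))
im=t['frame'].astype(float); t['frame']=np.clip(im*2,0,255).astype(np.uint8); save(t,'t9.png',(140,260,260,400),5)
```

```text
[[ 0.41861565 -0.27985456]
 [ 0.41679925 -0.25699314]
 [ 0.4407666  -0.25616138]
 [ 0.44213569 -0.2792352 ]] [ 0.4295793  -0.26806107]
0.0229 94.5
0.024 2.0
0.0231 -86.6
0.0235 -178.5
stand [[ 0.40688619 -0.30328741]
 [ 0.39488707 -0.24462654]
 [ 0.45278177 -0.23305436]
 [ 0.46500269 -0.29147   ]] [ 0.42988943 -0.26810958]
0.0599 101.6
0.059 11.3
0.0597 -78.2
0.0593 -168.5
```

View pics/t9.png

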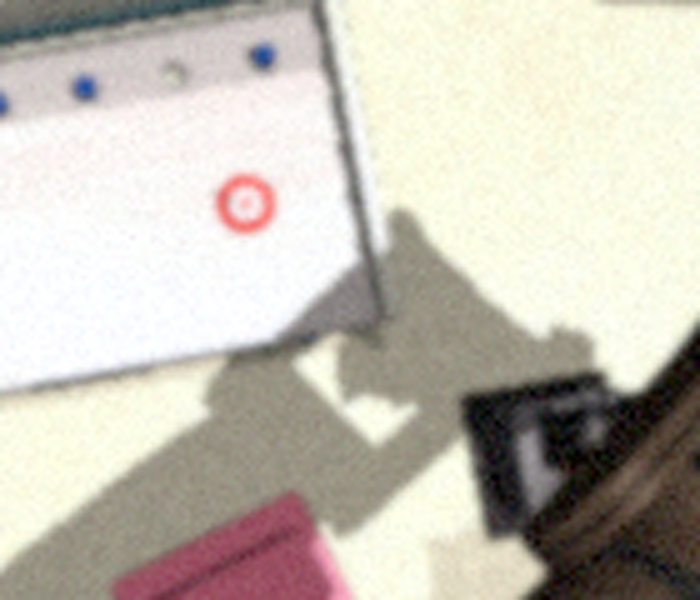

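The handle centre is (0.4297,-0.2681), agreeing across views and with the stand centre, with yaw about 0.06. The finger ends sit about 40 mm above the TCP when open, confirmed by both cameras. I'll descend in stages and check.

Run:
```python
from h import *
R=rot(np.pi+.06)
env.gripper_to(.06)
env.movep([.4297,-.2681,.14],R)
env.move_linear([.4297,-.2681,.085],vel=.12)
s=env.sense(); print(s['clock'],s['ee_pos'],s['ft_force'],s['gripper_width'])
g=grab('side'); save(g,'side10.png',(190,310,270,390),6); save(grab('wrist'),'w10.png',k=1.4)
print(proj(g,[s['ee_pos']]))
im=g['frame']; 
import pickle; pickle.dump(g,open('s10.pkl','wb'))
```

```text
17.2 [ 0.43058676 -0.26891251  0.08645897] [0.58169019 0.29860342 0.10534101] 0.05990850867606023
[[327.92253631 261.82586331]]
```

View pics/side10.png

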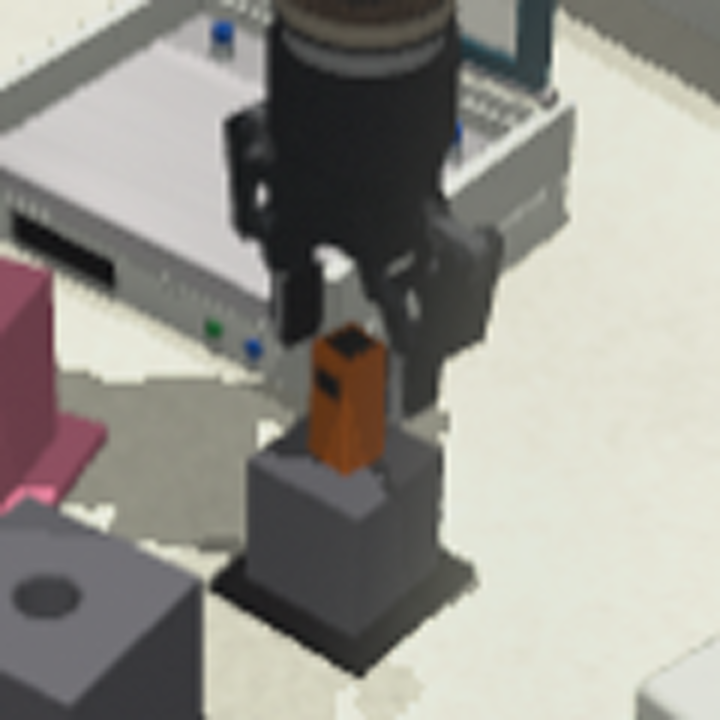

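View pics/w10.png

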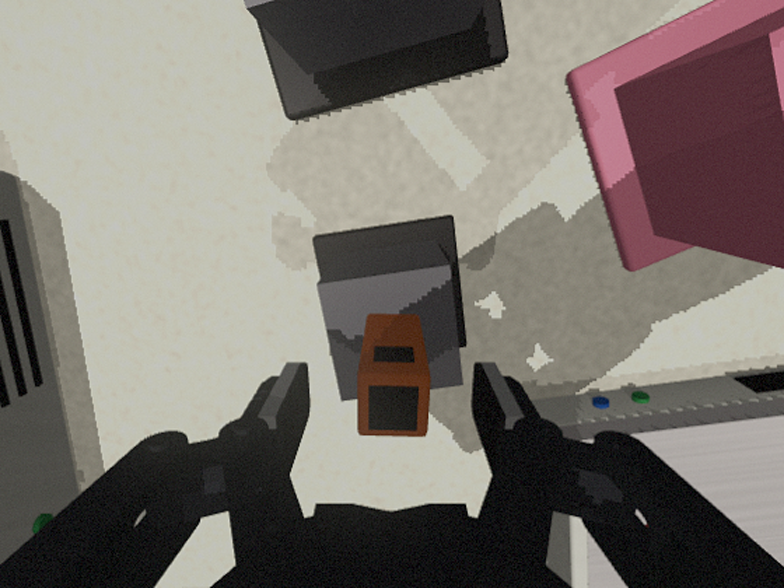

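The handle sits centred and square between the open jaws. I'll check the finger-end height, then descend and grip.

Run:
```python
from h import *
import pickle
g=pickle.load(open('s10.pkl','rb'))
for (x,y) in [(418,405),(418,410),(300,335)]: print(dep(g,(x+.5)/6-.5+270,(y+.5)/6-.5+190).round(4))
env.move_linear([.4297,-.2681,.058],vel=.08); env.sleep(.2)
s=env.sense(); print(s['clock'],s['ee_pos'],s['ft_force'],s['gripper_width'])
g=grab('side'); save(g,'side11.png',(190,310,270,390),6)
```

```text
[ 0.4266 -0.3138  0.1328]
[ 0.4304 -0.31    0.1258]
[ 0.4261 -0.2398  0.1234]
17.9833 [ 0.4300887  -0.2684462   0.05856755] [-0.26513976 -0.23540492  0.49673979] 0.060059227344998134
```

View pics/side11.png

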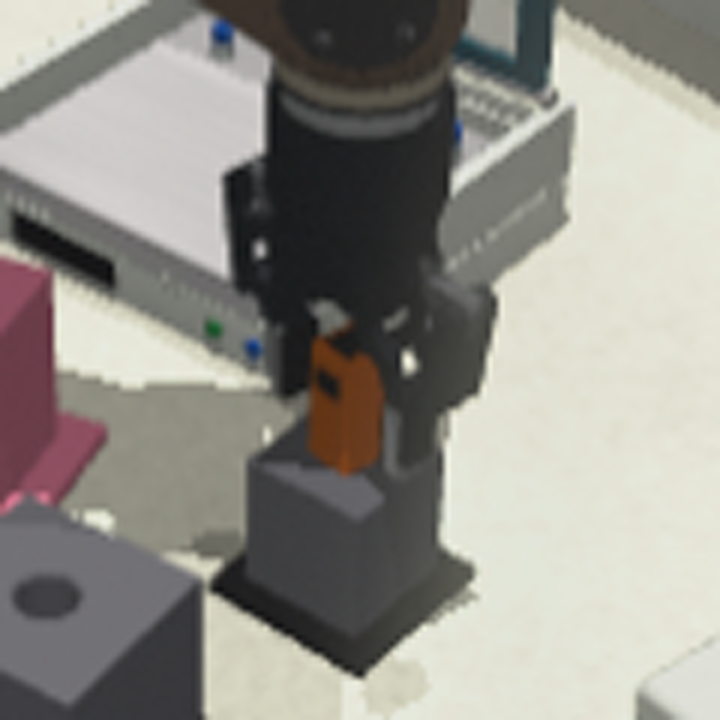

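Run:
```python
from h import *
env.gripper_to(.0,40); env.sleep(.2)
s=env.sense(); print(s['clock'],s['ee_pos'],s['ft_force'],s['gripper_width'])
g=grab('side'); save(g,'side12.png',(190,310,270,390),6)
env.move_linear(s['ee_pos']+[0,0,.12],vel=.15)
s=env.sense(); print(s['clock'],s['ee_pos'],s['ft_force'],s['gripper_width'])
g=grab('side'); save(g,'side13.png',(130,290,250,410),4.5); save(grab('wrist'),'w13.png',k=1.4)
print(ang()[:-1])
import pickle; pickle.dump(g,open('s13.pkl','wb'))
```

```text
18.6417 [ 0.42987343 -0.26828599  0.05827275] [-0.46139703  0.04361896  0.87350754] 0.02360403246039917
19.6417 [ 0.42916368 -0.26764776  0.17687959] [-0.00649296 -0.62968272 -2.13178701] 0.023665968941585916
((np.int64(93), np.float64(1.56), np.float64(0.008)), 112, 'pca', np.float64(1.561), 'zmax', np.float64(0.247))
```

View pics/side12.png

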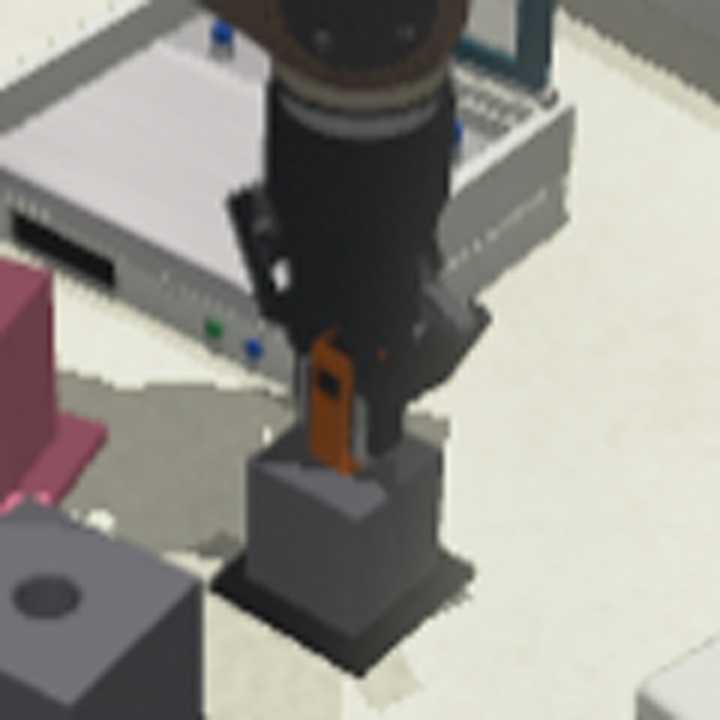

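View pics/side13.png

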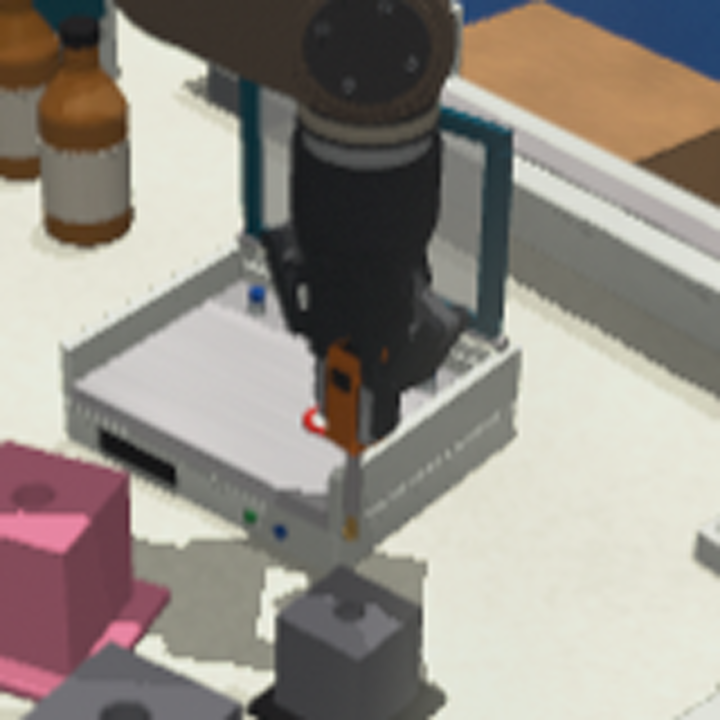

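View pics/w13.png

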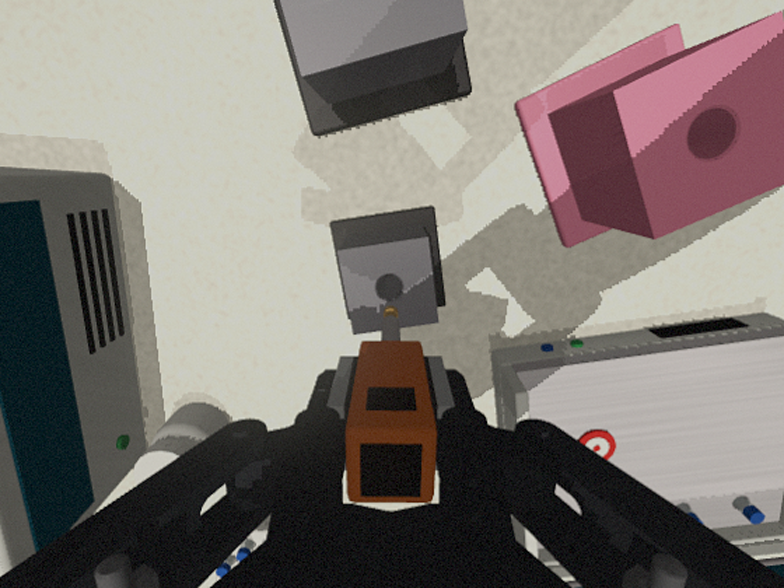

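The thermometer is lifted clear and upright: brass tip at (391,312) in the wrist picture and (349,530) in the side crop, with the cover still at 1.56. I'll check the tip against the model and refine the spot.

Run:
```python
from h import *
import pickle
t=pickle.load(open('t9.pkl','rb'));g=pickle.load(open('s13.pkl','rb'));w8=pickle.load(open('w8.pkl','rb'))
print('spot top',onz(t,(246.5+.5)/5-.5+260,(203.5+.5)/5-.5+140,.053), 'side9',onz(pickle.load(open('s9.pkl','rb')),(272.5+.5)/3.3-.5+240,(374+.5)/3.3-.5+110,.053))
s=env.sense(); tip=s['ee_pos']-[0,0,.0483]
w=grab('wrist'); print('tip wrist pred',proj(w,[tip])*1.4,'side pred crop',(proj(g,[tip])-[250,130])*4.5)
def ringc(f,name):
    im=f['frame'].astype(int); m=(im[...,0]>im[...,1]*1.7+10)&(im[...,0]>im[...,2]*1.7+10)
    m=m.astype(np.uint8); n,l,st,c=cv2.connectedComponentsWithStats(m)
    p0=proj(f,[[.562,-.09,.053]])[0]
    for i in range(1,n):
        if np.hypot(*(c[i]-p0))<6 and st[i,4]>15:
            x,y,ww,h=st[i,:4]; print(name,st[i],onz(f,x+(ww-1)/2,y+(h-1)/2,.053)[:2].round(4),onz(f,*c[i],.053)[:2].round(4))
ringc(t,'top');ringc(w8,'w8');ringc(pickle.load(open('s9.pkl','rb')),'side')
```

```text
spot top [ 0.56398004 -0.08926347  0.053     ] side9 [ 0.56082613 -0.09087324  0.053     ]
tip wrist pred [[389.66595001 311.19981735]] side pred crop [[349.57099514 534.56245775]]
w8 [266 183  25  25 276] [ 0.5629 -0.0893] [ 0.5624 -0.0895]
side [317 221  11   6  25] [ 0.5586 -0.0925] [ 0.5575 -0.0949]
```

Run:
```python
from h import *
import pickle
T=np.array([.5627,-.0897])
env.move_linear([*T,.177],vel=.18)
env.move_linear([*T,.112],vel=.08); env.sleep(.3)
s=env.sense(); print(s['clock'],s['ee_pos'],s['ft_force'])
tip=s['ee_pos']-[0,0,.0483]
for n,k in [('wrist',0),('side',0),('top',0)]:
    f=grab(n); pickle.dump(f,open(n[0]+'14.pkl','wb')); q=proj(f,[tip,[*T,.053]]);u,v=q[1]; print(n,q)
    r0,c0=max(0,int(v)-40),int(u)-45; save(f,n+'14.png',(r0,r0+75,c0,c0+90),8); print(r0,c0)
```

```text
22.4833 [ 0.56298522 -0.08977511  0.11250784] [ 0.07527712  0.14841664 -2.09511745]
wrist [[278.49320382 222.11464712]
 [278.62123587 217.21833102]]
177 233
side [[322.63915424 219.45639748]
 [322.46003553 222.58497045]]
182 277
top [[309.43982504 180.06413322]
 [309.04931225 180.76367862]]
140 264
```

View pics/wrist14.png

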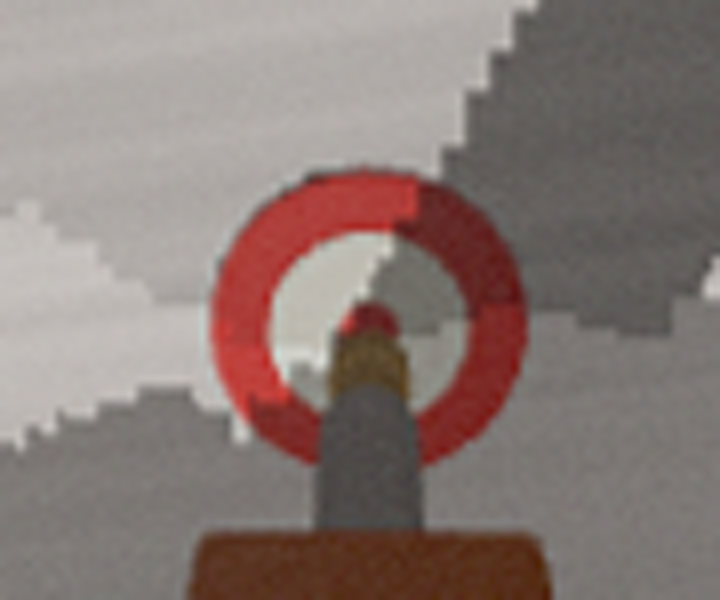

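View pics/side14.png

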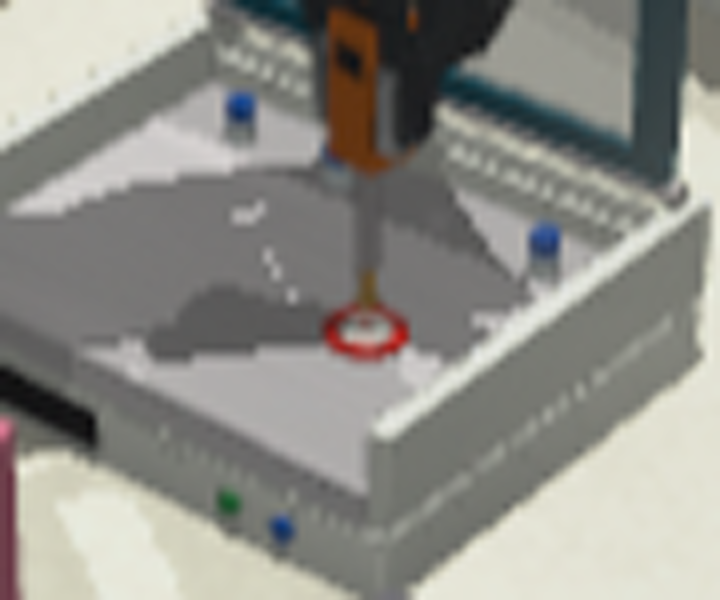

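The tip is directly over the red dot in both views: dot and shaft axis both at x≈370 in the wrist crop, ring centre y≈325 as predicted. I'll lower it step by step, watching the force.

```bash
cat >> h.py <<'E'
def favg(n=12):
    F=[];P=[]
    for _ in range(n):
        s=env.sense();F.append(s['ft_force']);P.append(s['ee_pos']); env.sleep(.02)
    return np.mean(F,0).round(2),np.mean(P,0).round(5),round(s['clock'],2)
E
python3 - <<'E'
from h import *
T=[.5625,-.0897]
print(favg())
for z in [.104,.1025,.101,.0995,.098]:
    env.move_linear([*T,z],vel=.02); env.sleep(.1); print(z,*favg(8))
E
```

```text
(array([-0.06, -0.33, -1.22]), array([ 0.56272, -0.0897 ,  0.11206]), 22.82)
0.104 [-0.18 -0.08 -1.25] [ 0.56263 -0.08974  0.10414] 23.6
0.1025 [ 0.1   0.32 -1.41] [ 0.5625 -0.0897  0.1025] 24.08
0.101 [ 0.28 -0.18 -0.38] [ 0.5627  -0.08976  0.10122] 24.57
0.0995 [ 0.3  -0.31  0.12] [ 0.56266 -0.08977  0.09966] 25.05
0.098 [ 0.55 -0.13  1.  ] [ 0.56265 -0.08976  0.09815] 25.53
```

Run:
```python
from h import *
import pickle
T=[.5625,-.0897]
env.move_linear([*T,.0962],vel=.02); env.sleep(.4); F,P,c=favg(25); print(F,P,c)
s=env.sense(); print(s['tool_rot'].round(4)[:,2],s['gripper_width'])
for n in ['wrist','side']:
    f=grab(n); pickle.dump(f,open(n[0]+'15.pkl','wb')); q=proj(f,[P-[0,0,.0433]]);u,v=q[0]; print(n,q)
    r0,c0=max(0,int(v)-40),int(u)-45; save(f,n+'15.png',(r0,r0+75,c0,c0+90),8); print(r0,c0)
    save(f,n+'15f.png')
print(ang()[:-1])
```

```text
[ 0.96 -0.53  1.67] [ 0.56261 -0.08975  0.09627] 26.6
[ 3.e-04 -1.e-04 -1.e+00] 0.023415083579639714
wrist [[278.48708042 224.33495534]]
184 233
side [[322.44726232 222.61146553]]
182 277
((np.int64(163), np.float64(1.545), np.float64(0.006)), 202, 'pca', np.float64(1.549), 'zmax', np.float64(0.246))
```

View pics/wrist15.png

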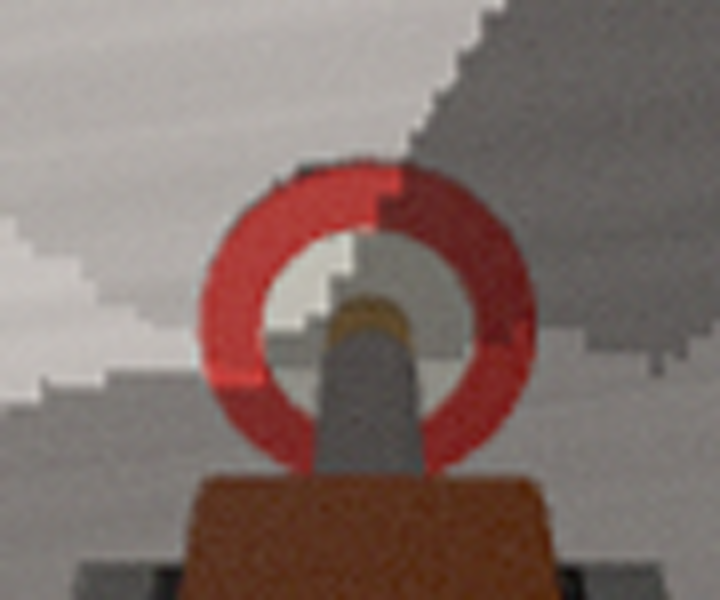

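View pics/side15.png

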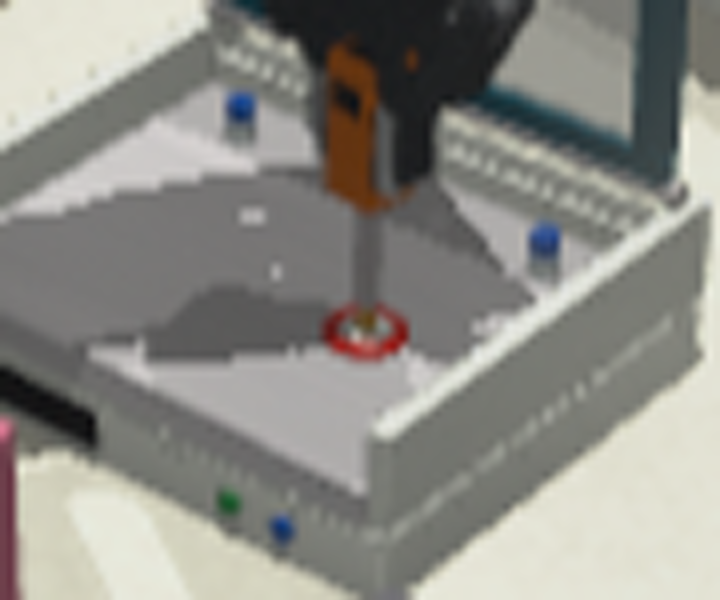

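View pics/side15f.png

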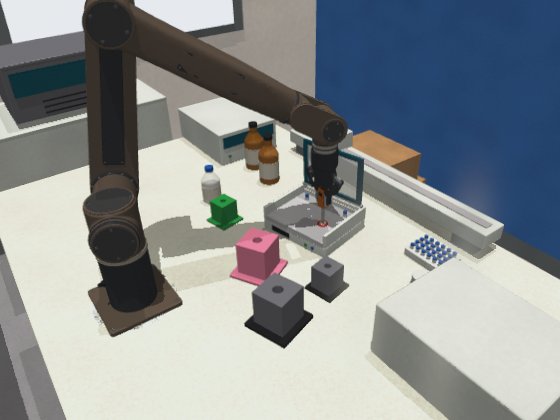

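The tip is on the red dot, within about 1 mm in both views, and the spring force is about 3.0 N (2.8 N is half way). The cover is still upright. Handing in.

Run:
```python
from h import *
print(favg(10)); env.job_done()
```

```text
(array([ 1.28, -0.61,  1.95]), array([ 0.5626 , -0.08975,  0.09626]), 26.92)
the job is handed in; nothing more can be done
```

The job is done and handed in at 26.9 s. The cover is folded up and standing, and the arm is holding the orange thermometer upright with its tip pressed on the marked spot.

**Last checks:**
- **Cover:** it measured about 1.55 rad from the side camera, so within about 1.5° of upright.
- **Tip position:** it is within about 1 mm of the red dot. The wrist view hints at up to 1 mm towards the far side.
- **Press depth:** the tip is about 5 mm in, going by the height travelled since first contact. The spring force read 3.0 N, then 3.2 N just before hand-in, against 2.8 N at half way. The last reading would be about 6 mm, but the force reading is noisy.
- **Bystanders:** bottles, jar and vials were never touched. The last side picture shows the bottles and the two visible vials in place. The third vial is hidden behind the thermometer there, and I didn't check the jar separately.

**What disagreed:** the cameras showed the finger ends 25 mm (shut) to 40 mm (open) short of the reported TCP. Because of this my first push passed over the cover without touching it. I corrected for this on the second push and in the grasp.

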